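# Change the bracket on the check jig and run the feeler slide

### The arm

A 6-joint arm with a two-finger parallel gripper is mounted at the origin on a cart in front of the work surface, level with it; the furniture and walls round the work are solid. World frame = base frame: x ahead of the robot, y to its left, z up, the work surface at z = 0. Lengths are in mm, angles in rad, forces in N, time in s.
With the tool pointing down it reaches from about 325 to 850 mm from the base axis. Payload 15.5 kg.
Tool frame: the origin (TCP) lies midway between the tips of the shut fingers; the grasp point (between the pads) lies env.hold_point_z behind it (env.hold_point_z is the distance from the TCP to the grasp point, in mm); z points along the fingers, y is the line along which they close (so a half turn about z gives the same grasp; the last joint's range is limited). The gripper opens to 91 mm and grips with 3 to 60 N. Pads are 32 mm wide; open, the fingers measure 118 mm over their backs; the gripper's body (76 mm by 178 mm) begins 60 mm behind the grasp point.
Start: joints at [-1.379, 0.494, 1.345, -0, 1.302, -0.096], TCP at [177.403, -599.295, 213.915] pointing down, gripper open.
Joint ranges: [-2.91, 2.91], [-0.82, 2.16], [0.22, 2.67], [-1.22, 4.37], [0.12, 2.79], [-3.08, 3.08]. Speed limits (rad/s): [1.89, 1.89, 2.57, 3.01, 3.01, 3.01].

### API

Orientations are given as a unit quaternion [w, x, y, z].
In Python, from rig import env gives the robot as it stands. Calls block until the motion is done:
- env.move_pose(position, orientation): joint-space move of the TCP to a pose.
- env.move_straight(position, frame=None, speed=150, contact_N=None): straight line of the TCP; frame=None keeps the orientation; speed is the mean speed in mm/s. With contact_N (N) it stops when the force on the tool has changed by that much, and returns True; else False.
- env.move_j(angles): joint-space move.
- env.grip(opening, squeeze=None): finger opening in mm; squeeze is the grip in N (None keeps the last); returns when the fingers have stopped.
- env.sleep(seconds).
- env.solve_ik(position, orientation): joint angles nearest the present ones, or None.
- env.read_state(): the state.
- env.read_camera(name): name is "scene" or "side" or "wrist"; returns a dict with "image" (384x512x3 uint8, red, green, blue), "fx", "fy", "cx", "cy" (pixels), "distortion" ([k1, k2, p1, p2, k3] as OpenCV has them; the pictures are not rectified), "T" (4x4, takes a point from camera to world coordinates). Camera axes: x right, y down, z forward; pixel columns grow to the right and rows downward; lengths in mm; the calibration is good to about 2 mm. A picture is of the moment at which its call begins. There is no depth.
A pose or a line that the arm cannot do raises env.Unreachable and nothing moves.
- env.finish_job(): hands the job in; it is judged then, once.
Trained networks look in a picture, given as the dict that the camera call returned (one of the last four; its "shot" number tells which), for a name from the list of things; names that differ only in an ending like _2 or _b are one class to them, and where a whole thing is asked for, a point or a joint stands for the part that bears it (a point fixed in the world has none). Each returns a list of dicts, best first, with "conf" (0 to 1); they miss things now and then, are a little off and sometimes report something else, mostly with a low value. They report only what shows in the picture. A call takes as long as a camera call. They do not tell look-alikes from the thing itself.
- env.recognise(picture, name): "position" ([x, y, z] in mm, in world coordinates, good to about 4 mm: the middle of the surface that is visible of it).
- env.silhouettes(picture, name): "pixels" (384x512 bool, what is visible of it).
The state is a dict: "time": time; "q": joint angles; "qd": joint speeds; "joint_torque": joint torques, N m; "eef_pos": TCP position; "tool_rot": TCP orientation; "ft_force": force on the tool from outside, world axes, zero at the start; "wrist_torque": the same for the moment, N m; "width": finger opening in mm; "grip_force": force on a finger pad.
Only numpy, scipy, OpenCV 4.12 (cv2) and the standard library are available. Lean on these libraries where they do the work, as an engineer would, in place of code of your own. Each camera call takes 0.05 s, during which the arm holds its last target. There are 200 camera calls.

### The job

Take the checked bracket off the two pins of the check jig and lay it flat, lug up, in the shallow grey tray; then fit the new bracket on the jig with both pins through its holes, fully down on the nest. With it seated, push the jig's spring-loaded feeler slide all the way to its end stop and let go of it there so that it springs back home by itself. Do not disturb the torque screwdriver, the plug gauge or the screw bin.

Things in the scene. Friction and masses are not known exactly. Their poses are not given: they have to be found in the camera images.
- check_jig: Check jig fixed to the table: grey base 125 x 200 x 15 mm (x -80 to +45, y -88 to +112 mm), two dark nest pads (tops 25 mm above the table), each with an upright steel pin. Origin: on the table, midway between the pins; z up, y along the line of the pins, which stand at x 0, y +50 and -50 mm. The feeler slide runs along its -x side.
- pin_a (a point): Centre of the tip of the pin at jig y = +50 mm, 47 mm above the table. Each pin is 12 mm in diameter and stands 22 mm out of its pad; the top 8 mm taper to 5 mm.
- pin_b (a point): Centre of the tip of the other, equal pin, at jig y = -50 mm.
- feeler_slide (a joint): Travel of the feeler slide, m: 0 home (jig y +88 mm), 0.06 at its end stop (jig y +28 mm), moving along the jig's -y. A spring pushes it home with 2 N, rising to 6 N at the end stop; let go, it returns by itself in about half a second. Its blade (18 mm wide, underside 34 mm above the table, out to jig x -18 mm) passes 3 mm over a seated bracket, but hits one not fully down.
- slide_knob (a point): Centre of the top of the upright black knob on the feeler slide, 69 mm above the table, at jig x -58 mm; moves with the slide. Knob 20 mm in diameter, 30 mm tall, slightly waisted at its foot, on a carriage 34 x 36 mm whose top is 39 mm above the table.
- checked_bracket: Bracket on the jig's pins at the start. Bare steel plate 70 (x) x 140 (y) x 6 mm, two 14 mm through holes at x 0, y +50 and -50 mm; in the middle an upright lug 6 mm thick (x), 56 mm long (y; 44 in its top 12 mm), its top 48 mm above the plate's underside. Origin: centre of the underside, z up through the lug. 0.15 to 0.31 kg. Same either way round.
- new_bracket: Bracket identical to checked_bracket (same sizes, same origin), which lies loose on the table, lug up, beside the jig.
- out_tray: Shallow open grey plastic tray, 200 (x) x 150 (y) x 24 mm, walls and floor 4 mm, fixed on the table. Origin: centre of its underside, on the table.
- air_driver: Not part of the work, keep the arm clear of it: air screwdriver hanging upright over the right front of the table, about 60 mm thick; its body fills roughly x 0.25 to 0.34 m, y -0.23 to -0.16 m, height 0.2 to 0.6 m; its suspension and a round spring balancer hang above it, from about 0.65 m up.
- torque_screwdriver: Bystander: screwdriver with a thick blue handle, 34 x 195 x 30 mm, lying to the right of the jig. Origin: centre of its underside.
- plug_gauge: Bystander: steel plug gauge, 18 x 92 x 16 mm, lying behind the jig. Origin: centre of its underside.
- screw_bin: Bystander: small open blue bin filled with brass screws, 102 x 91 x 48 mm, standing to the right of the jig. Origin: centre of its underside.
Things that resemble listed ones, but are neither listed nor needed, are in the scene too. What is shaped like the checked_bracket but red is not meant.

How it is judged (in metres and radians):
On the way, in this order (a step that is already met when the one before it is completed fails the run):
1. the checked bracket lies flat in the tray, let go (x of checked_bracket in the frame of out_tray between -0.07 and 0.07 m and y of checked_bracket in the frame of out_tray between -0.06 and 0.06 m and z of checked_bracket in the frame of out_tray below 0.008 m and angle between checked_bracket's own z axis and vertical below 0.06 rad and contact force between the fingers and checked_bracket below 0.2 N and linear speed of checked_bracket below 0.02 m/s), for 0.2 s.
2. the new bracket is down on both pins, let go (x of new_bracket in the frame of check_jig between -0.003 and 0.003 m and y of new_bracket in the frame of check_jig between -0.003 and 0.003 m and z of new_bracket in the frame of check_jig between 0.022 and 0.0275 m and angle between the y axis of new_bracket and the y axis of check_jig, either way round below 0.06 rad and angle between new_bracket's own z axis and vertical below 0.05 rad and contact force between the fingers and new_bracket below 0.2 N and linear speed of new_bracket below 0.02 m/s), for 0.2 s.
3. the feeler slide is at its end stop over the seated bracket (x of new_bracket in the frame of check_jig between -0.003 and 0.003 m and y of new_bracket in the frame of check_jig between -0.003 and 0.003 m and z of new_bracket in the frame of check_jig between 0.022 and 0.0275 m and angle between the y axis of new_bracket and the y axis of check_jig, either way round below 0.06 rad and angle between new_bracket's own z axis and vertical below 0.05 rad and value of joint feeler_slide above 0.057 m), for 0.05 s.
4. let go there, the slide springs back by itself: it is seen running home through the middle of its travel with no finger on it (value of joint feeler_slide between 0.008 and 0.05 m and velocity of joint feeler_slide below -0.04 m/s and contact force between the fingers and check_jig below 0.1 N).
At the end, for the whole second after the job is handed in: Checked bracket flat on the tray floor, lug up (within 0.06 rad, underside under 8 mm above table); new bracket on both pins, within 3 mm of nest centre, 0.06 rad of the jig's direction, 2.5 mm of full depth; feeler slide home (under 3 mm); both brackets at rest (x of checked_bracket in the frame of out_tray between -0.07 and 0.07 m and y of checked_bracket in the frame of out_tray between -0.06 and 0.06 m and z of checked_bracket in the frame of out_tray below 0.008 m and angle between checked_bracket's own z axis and vertical below 0.06 rad and x of new_bracket in the frame of check_jig between -0.003 and 0.003 m and y of new_bracket in the frame of check_jig between -0.003 and 0.003 m and z of new_bracket in the frame of check_jig between 0.022 and 0.0275 m and angle between the y axis of new_bracket and the y axis of check_jig, either way round below 0.06 rad and angle between new_bracket's own z axis and vertical below 0.05 rad and value of joint feeler_slide below 0.003 m and linear speed of each of checked_bracket, new_bracket below 0.02 m/s); the robot touches nothing.
It fails at once if a bystander (torque_screwdriver) is moved more than 25 mm (distance of torque_screwdriver from where it was at the start of the episode above 0.025 m).
It fails at once if a bystander (plug_gauge) is moved more than 25 mm (distance of plug_gauge from where it was at the start of the episode above 0.025 m).
It fails at once if a bystander (screw_bin) is moved more than 25 mm (distance of screw_bin from where it was at the start of the episode above 0.025 m).
It also fails if it takes over 72 s, if anything falls off the work surface, if the arm or the gripper's body presses on something with over 40 N, if the wrist force passes 120 N, or if a joint passes its speed limit or range.

## Working session

There is one attempt and no reset: what is moved stays moved. The work goes in short steps, each a Python script; the robot and the scene stay as the last script left them, time stands still between calls to the robot, and variables do not carry over. Pictures are saved under pics/ and viewed, at most 12 in all, crops included, and the job is handed in when it is done.

```bash
ls; mkdir -p pics
python3 - <<'E'
from rig import env
import cv2,numpy as np
s=env.read_state();print(s['time'],s['eef_pos'],s['tool_rot'],env.hold_point_z)
for n in ['scene','side']:
    p=env.read_camera(n);cv2.imwrite(f'pics/{n}0.png',cv2.cvtColor(p['image'],cv2.COLOR_RGB2BGR))
    print(n,p['fx'],p['cx'],p['cy'],p['distortion'],np.round(p['T'],3).tolist())
    for k in ['pin_a','pin_b','slide_knob','checked_bracket','new_bracket','out_tray','check_jig','plug_gauge','screw_bin','torque_screwdriver']:
        print(k,[(np.round(d['position']).tolist(),round(d['conf'],2)) for d in env.recognise(p,k)][:4])
print(env.read_state()['time'])
E
```

```text
pics
0.0 [ 177.31309615 -598.91825409  213.30907191] [-6.28116361e-04  9.89666132e-01  1.43389508e-01 -3.92693072e-05] 18.8
scene 364.47802103299665 253.5444407293578 193.8819780185381 [0.02913657 0.         0.         0.         0.        ] [[-0.491, -0.447, 0.748, -273.771], [-0.871, 0.246, -0.425, 521.861], [0.006, -0.86, -0.51, 798.184], [0.0, 0.0, 0.0, 1.0]]
pin_a [([493.0, 22.0, 11.0], 0.78), ([482.0, 22.0, 40.0], 0.29)]
pin_b [([493.0, 22.0, 11.0], 0.78), ([482.0, 22.0, 40.0], 0.29)]
slide_knob [([481.0, 22.0, 38.0], 0.67)]
checked_bracket [([334.0, 40.0, 6.0], 0.92), ([554.0, -44.0, 31.0], 0.58), ([480.0, 398.0, 5.0], 0.45), ([468.0, 221.0, 3.0], 0.27)]
new_bracket [([479.0, 398.0, -2.0], 0.69)]
out_tray [([468.0, 224.0, 8.0], 0.7)]
check_jig [([492.0, 24.0, 17.0], 0.78), ([554.0, -45.0, 31.0], 0.29)]
plug_gauge [([690.0, 101.0, 12.0], 0.45)]
screw_bin [([656.0, -316.0, 27.0], 0.67)]
torque_screwdriver [([496.0, 22.0, 18.0], 0.63)]
side 423.2332553946101 260.1000492393141 190.34542624093746 [-0.06700717  0.          0.          0.          0.        ] [[0.99, -0.079, 0.119, 351.937], [-0.142, -0.444, 0.885, -1244.169], [-0.017, -0.893, -0.451, 901.555], [0.0, 0.0, 0.0, 1.0]]
pin_a [([512.0, -86.0, 13.0], 0.85)]
pin_b [([512.0, -86.0, 13.0], 0.85)]
slide_knob [([482.0, 16.0, 38.0], 0.71)]
checked_bracket [([551.0, -73.0, 32.0], 0.69), ([356.0, 49.0, 25.0], 0.5)]
new_bracket [([491.0, 392.0, 3.0], 0.54), ([693.0, 95.0, 13.0], 0.52)]
out_tray [([470.0, 227.0, 2.0], 0.86)]
check_jig [([511.0, -82.0, 13.0], 0.86)]
plug_gauge [([691.0, 94.0, 14.0], 0.54), ([469.0, 229.0, 4.0], 0.35)]
screw_bin [([631.0, -317.0, 24.0], 0.64)]
torque_screwdriver [([456.0, -276.0, 25.0], 0.9)]
1.1
```

View pics/scene0.png

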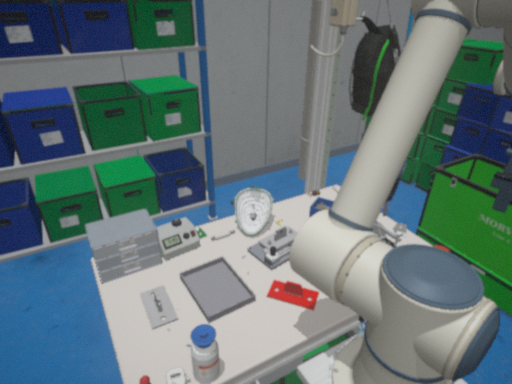

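View pics/side0.png

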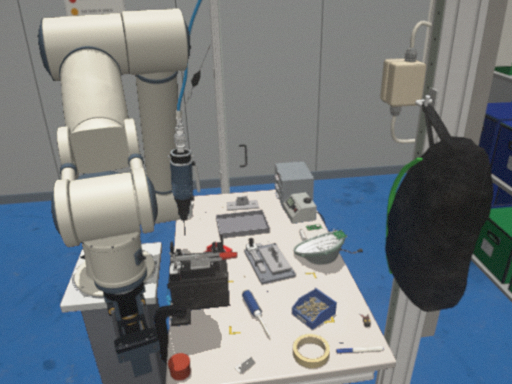

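```bash
cat > fk.py <<'E'
import numpy as np
from scipy.spatial.transform import Rotation as R
def chain(p,q):
    L1,L2,L3,d,a,b,w,wz=p
    Rz=lambda t:R.from_euler('z',t); Ry=lambda t:R.from_euler('y',t)
    A=Rz(q[0]); pts=[np.array([0,0,d])+A.apply([a,0,0])]
    A=A*Ry(q[1]); pts.append(pts[-1]+A.apply([0,0,L1]))
    A=A*Ry(q[2]); pts.append(pts[-1]+A.apply([b,w,L2]))
    A=A*Rz(q[3])*Ry(q[4]); pts.append(pts[-1]+A.apply([wz,0,L3]))
    return pts
E
python3 - <<'E'
from rig import env
import numpy as np
from scipy.optimize import least_squares
from scipy.spatial.transform import Rotation as R
from fk import chain
D=[]
for i in range(40):
    rng=np.random.default_rng(i)
    pos=[rng.uniform(300,650),rng.uniform(-400,400),rng.uniform(100,400)]
    Q=(R.from_euler('z',rng.uniform(-1,1))*R.from_euler('x',np.pi)*R.from_euler('xy',rng.uniform(-.4,.4,2)*(i%2))).as_quat()
    q=env.solve_ik(pos,[Q[3],*Q[:3]])
    if q is not None: D.append((pos,q))
    if i in(0,2,4): print(np.round(pos),np.round(q,3) if q is not None else q)
f=lambda p:np.concatenate([chain(p,q)[-1]-x for x,q in D])
s=least_squares(f,[500,500,300,200,0,0,0,0]);print(len(D),np.round(s.x,1),abs(s.fun).max())
print(np.round(chain(s.x,[-1.379,.494,1.345,0,1.302,-.096])))
E
```

```text
[ 523. -184.  112.] [-0.446  0.518  1.637 -0.     0.987  2.091]
[ 392. -161.  344.] [-0.532  0.081  1.587 -0.     1.474  1.855]
[630.   9. 393.] [-0.08   0.396  1.032 -0.     1.714  2.329]
39 [596.8 384.4 352.7 256.6  -0.  117.9  59.6  -0. ] 5.115907697472721e-13
[[  -0.    0.  257.]
 [  54. -278.  782.]
 [ 177. -600.  566.]
 [ 177. -600.  214.]]
```

```bash
cat > h.py <<'E'
from rig import env
import cv2,numpy as np
from scipy.spatial.transform import Rotation as R
def down(yaw):  # tool z down; tool x at angle yaw in the world, tool y at yaw-90deg
    Q=(R.from_euler('z',yaw)*R.from_euler('x',np.pi)).as_quat(); return [Q[3],*Q[:3]]
def shot(n,name=None):
    p=env.read_camera(n)
    if name: cv2.imwrite(f'pics/{name}.png',cv2.cvtColor(p['image'],cv2.COLOR_RGB2BGR))
    return p
def K(p): return np.array([[p['fx'],0,p['cx']],[0,p['fy'],p['cy']],[0,0,1.]])
def ray(p,uv):
    uv=np.array(uv,float).reshape(-1,1,2)
    n=cv2.undistortPoints(uv,K(p),np.array(p['distortion']))[:,0]
    T=np.array(p['T']); d=np.c_[n,np.ones(len(n))]@T[:3,:3].T
    return T[:3,3],d/np.linalg.norm(d,axis=1)[:,None]
def plane(p,uv,z):
    o,d=ray(p,uv); return o+d*((z-o[2])/d[:,2])[:,None]
def proj(p,X):
    T=np.array(p['T']);X=np.atleast_2d(np.array(X,float)); Rt=T[:3,:3].T
    return cv2.projectPoints(X,cv2.Rodrigues(Rt)[0],-Rt@T[:3,3],K(p),np.array(p['distortion']))[0][:,0]
def st(): 
    s=env.read_state(); print('t',round(s['time'],2),np.round(s['eef_pos'],1),'w',round(s['width'],1),'g',round(s['grip_force'],1),'F',np.round(s['ft_force'],1)); return s
E
cat > s1.py <<'E'
from h import *
from fk import chain
env.move_j([-1.379,-.3,.9,0,1.0,-.1]); 
env.move_j([-1.379,-.3,.3,0,.14,-.1]); 
env.move_j([.3,-.3,.3,0,.14,-.1]);
env.move_j([.3,-.3,1.3,0,1.9,-.1]);st()
import pickle
P=[]
for i,(x,y) in enumerate([(480,0),(470,290)]):
    q=env.solve_ik([x,y,330],down(np.pi)); q2=env.solve_ik([x,y,330],down(0.)) 
    print(q,q2)
    qq=min([a for a in (q,q2) if a is not None],key=lambda a:abs(a[5]))
    env.move_j(qq); P.append(shot('wrist',f'w{i}'))
    for k in ['slide_knob','checked_bracket','new_bracket','out_tray','check_jig']:
        print(k,[(np.round(d['position']).tolist(),round(d['conf'],2)) for d in env.recognise(P[-1],k)][:3])
pickle.dump(P,open('P1.pkl','wb'))
print(P[0]['fx'],P[0]['distortion'],np.round(P[0]['T'],3).tolist());st()
cv2.imwrite('pics/w01.png',cv2.cvtColor(cv2.resize(np.hstack([P[0]['image'],P[1]['image']]),(800,300),interpolation=cv2.INTER_AREA),cv2.COLOR_RGB2BGR))
E
python3 s1.py
```

```text
t 12.27 [264.5 144.2 593. ] w 91.4 g 0.0 F [-0.7 -0.6 -0.3]
[-0.12448795  0.18165572  1.50329461  0.          1.45664233 -1.69528428] [-1.24487954e-01  1.81655720e-01  1.50329461e+00 -4.44089210e-16
  1.45664233e+00  1.44630837e+00]
slide_knob [([695.0, 101.0, 10.0], 0.74), ([489.0, 23.0, 44.0], 0.66)]
checked_bracket [([354.0, 52.0, 3.0], 0.84), ([558.0, -57.0, 34.0], 0.83)]
new_bracket [([486.0, 390.0, 6.0], 0.55)]
out_tray [([476.0, 234.0, -2.0], 0.66), ([693.0, 100.0, 14.0], 0.58)]
check_jig [([518.0, -30.0, 20.0], 0.61)]
[ 0.44471203  0.29577473  1.34588958  0.          1.49992833 -1.1260843 ] [ 4.44712029e-01  2.95774734e-01  1.34588958e+00 -4.44089210e-16
  1.49992833e+00  2.01550836e+00]
slide_knob [([486.0, 27.0, 44.0], 0.6)]
checked_bracket [([545.0, -42.0, 34.0], 0.94), ([338.0, 42.0, 3.0], 0.57)]
new_bracket [([484.0, 396.0, 2.0], 0.58)]
out_tray [([465.0, 224.0, -2.0], 0.68)]
check_jig [([509.0, 15.0, 20.0], 0.69)]
302.40003778269835 [-0.02342002  0.          0.          0.          0.        ] [[0.001, -0.968, -0.253, 550.39], [-1.0, -0.002, 0.001, 0.472], [-0.002, 0.253, -0.968, 500.676], [0.0, 0.0, 0.0, 1.0]]
t 16.58 [470.  289.9 330. ] w 91.5 g 0.0 F [-0.9 -0.3  0.1]
```

View pics/w01.png

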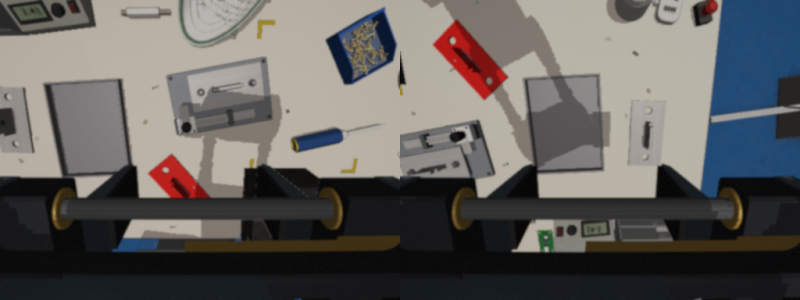

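In the wrist views (half-scale) the red bracket is at (182,180) left and (468,60) right. The bare steel plate with a lug is at (645,132) right, the tray at (565,122), and the jig with the checked bracket at (220,95) left. Bracket candidates are the red one (excluded by the text), the one on the jig, which is the checked bracket, and the bare loose plate at (645,132), which fits new_bracket. I'll confirm in an enlarged crop.

Run:
```python
import pickle,cv2,numpy as np
P=pickle.load(open('P1.pkl','rb'))
a=P[0]['image'][60:185,200:360]; b=P[1]['image'][105:230,270:350]
f=lambda i:cv2.resize(i,None,fx=3.3,fy=3.3,interpolation=cv2.INTER_CUBIC)
cv2.imwrite('pics/crop1.png',cv2.cvtColor(np.hstack([f(a),f(b)]),cv2.COLOR_RGB2BGR))
```

```text
(no output)
```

View pics/crop1.png

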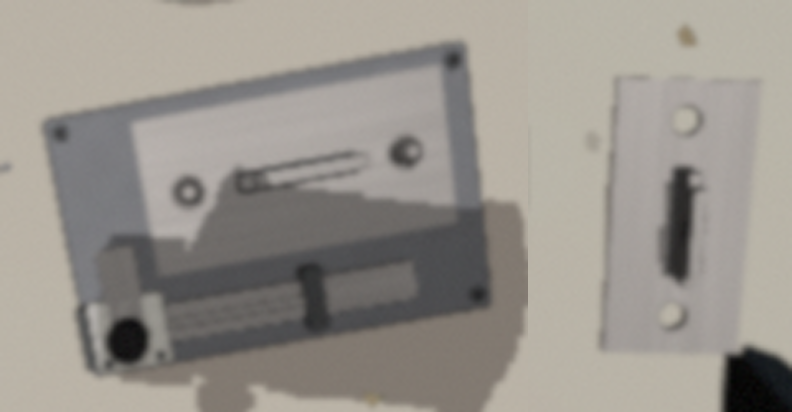

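```bash
cat > s2.py <<'E'
from h import *
import pickle
P=pickle.load(open('P1.pkl','rb'))
env.move_pose([545,350,200],down(np.pi)); P.append(shot('wrist'))
env.move_pose([470,230,300],down(np.pi))
env.move_pose([460,60,200],down(0)); P.append(shot('wrist'))
env.move_pose([460,-20,200],down(0)); P.append(shot('wrist'))
pickle.dump(P,open('P1.pkl','wb'));st()
g=lambda i:P[i]['image'][:250]
cv2.imwrite('pics/v2.png',cv2.cvtColor(cv2.resize(g(2),(800,390),interpolation=cv2.INTER_CUBIC),cv2.COLOR_RGB2BGR))
cv2.imwrite('pics/v34.png',cv2.cvtColor(np.vstack([cv2.resize(g(3)[:190],(800,297),interpolation=cv2.INTER_CUBIC),cv2.resize(g(4)[:190],(800,297),interpolation=cv2.INTER_CUBIC)]),cv2.COLOR_RGB2BGR))
E
python3 s2.py
```

```text
t 21.04 [460. -20. 200.] w 91.1 g 0.0 F [ 0.6  0.9 -0.5]
```

View pics/v2.png

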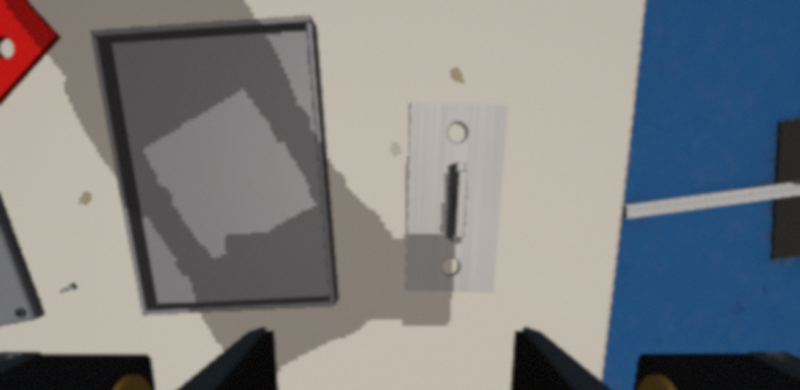

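View pics/v34.png

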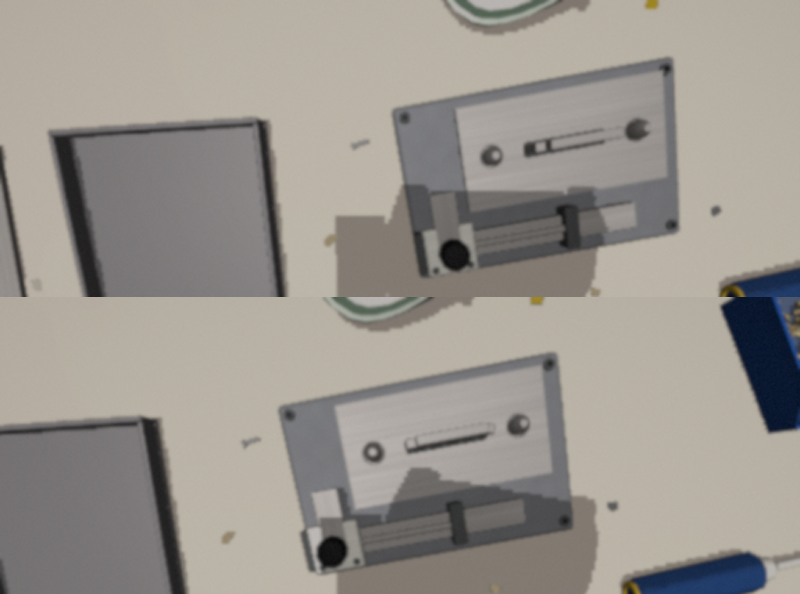

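```bash
cat > s3.py <<'E'
from h import *
import pickle
from scipy.optimize import least_squares
P=pickle.load(open('P1.pkl','rb'))
S=1.5625
v=lambda i,u,w:(i,(u+.5)/S-.5,(w+.5)/S-.5)
c0=lambda u,w:(0,u/3.3+200,w/3.3+60)
c1=lambda u,w:(1,(u-528)/3.3+270,w/3.3+105)
def tri(obs):
    A=np.zeros((3,3));b=np.zeros(3)
    for i,u,w in obs:
        o,d=ray(P[i],(u,w));d=d[0];M=np.eye(3)-np.outer(d,d);A+=M;b+=M@o
    return np.linalg.solve(A,b)
def fit(pts,x0,name):
    def f(x):
        r=[]
        for X,obs in pts:
            W=R.from_euler('z',x[2]).apply(X)+[x[0],x[1],x[3]]
            for i,u,w in obs: r.append(proj(P[i],W)[0]-(u,w))
        return np.ravel(r)
    s=least_squares(f,x0,loss='soft_l1',x_scale=[100,100,.1,10])
    print(name,np.round(s.x,3),'rms',round(np.sqrt((f(s.x)**2).mean()),2)); print(np.round(f(s.x).reshape(-1,2),1).tolist())
    for X,obs in pts:
        if len(obs)>1: print('  ',X,'tri',np.round(tri(obs),1))
    return s.x
jig=[((45,112,15),[v(3,394,108),v(4,280,110),c0(45,121)]),((45,-88,15),[v(3,671,58),v(4,555,55),c0(465,43)]),
((-80,-88,15),[v(3,677,233),v(4,572,230),c0(490,303)]),
((35,70,31),[v(3,456,107),v(4,334,109),c0(132,123)]),((35,-70,31),[v(3,660,68),v(4,542,64),c0(447,65)]),((-35,-70,31),[v(3,667,177),v(4,553,175),c0(462,222)]),
((0,50,47),[v(3,491,155),v(4,373,154),c0(188,191)]),((0,-50,47),[v(3,639,129),v(4,519,126),c0(405,152)]),
((-58,88,69),[v(3,454,254),v(4,331,253),c0(127,340)])]
j=fit(jig,[540,-50,-2.9 if 0 else .2,0],'jig')
nb=[((35,70,6),[v(2,405,291),c1(601,350)]),((35,-70,6),[v(2,409,104),c1(615,77)]),((-35,-70,6),[v(2,506,105),c1(760,80)]),((-35,70,6),[v(2,494,292),c1(740,352)]),((0,-50,6),[v(2,457,132),c1(687,120)]),((0,50,6),[v(2,451,266),c1(672,316)])]
W0=tri(nb[0][1]);W1=tri(nb[1][1]);print(W0,W1)
n=fit(nb,[480,395,np.arctan2(*(W0-W1)[[1,0]])-np.pi/2,0],'new')
tr=[((100,-75,24),[v(2,147,312)]),((-100,-75,24),[v(2,95,33)]),((-100,75,24),[v(2,310,18)]),((100,75,24),[v(2,336,302),v(3,50,132)]),((100,-75,24),[v(3,262,120)])]
t=fit(tr,[470,228,.0,0],'tray')
E
python3 s3.py
```

```text
jig [ 5.5603e+02 -5.5728e+01  1.7600e-01 -6.9020e+00] rms 1.28
[[-1.4, 0.1], [-0.8, -0.9], [-0.9, -1.2], [0.2, -0.7], [1.1, 0.0], [-0.1, -1.2], [0.1, -0.4], [0.3, 0.8], [0.3, 0.6], [-0.9, 1.1], [1.4, -0.2], [0.0, -0.8], [-0.8, 2.3], [-1.6, 3.7], [-2.9, -0.1], [-2.5, -0.3], [-2.0, 0.2], [-2.4, -0.4], [2.4, -0.2], [0.2, 0.2], [0.3, -0.2], [3.3, -0.7], [2.1, 0.4], [1.7, -0.4], [0.7, 0.2], [0.4, 0.8], [0.0, -0.3]]
   (45, 112, 15) tri [579.2  60.6  13.3]
   (45, -88, 15) tri [ 614.4 -133.1   11. ]
   (-80, -88, 15) tri [ 493.3 -155.4    9.5]
   (35, 70, 31) tri [577.   19.4  34.6]
   (35, -70, 31) tri [ 605.3 -121.8   20.7]
   (-35, -70, 31) tri [ 533.6 -134.1   23.3]
   (0, 50, 47) tri [547.5  -6.   30.9]
   (0, -50, 47) tri [ 564.7 -103.3   37.1]
   (-58, 88, 69) tri [483.5  21.1  60.6]
[558.25200124 359.57694894   3.90766986] [418.81394537 361.91708145   2.93949583]
new [488.955 396.223  -1.584  -1.602] rms 0.46
[[0.7, 0.1], [0.4, 0.3], [0.5, -0.7], [0.1, -0.0], [0.2, -0.3], [-0.4, -0.3], [-0.1, 0.1], [-1.3, 0.2], [-0.1, 0.5], [-0.8, -0.2], [0.1, 0.6], [-0.1, -0.3]]
   (35, 70, 6) tri [558.3 359.6   3.9]
   (35, -70, 6) tri [418.8 361.9   2.9]
   (-35, -70, 6) tri [419.9 431.8   6.9]
   (-35, 70, 6) tri [556.3 428.9  14.5]
   (0, -50, 6) tri [438.9 396.4  10.9]
   (0, 50, 6) tri [536.8 394.1  13.2]
tray [ 4.69198e+02  2.25079e+02  5.40000e-02 -9.72400e+00] rms 1.07
[[-0.2, 0.2], [-0.2, -0.2], [0.9, -0.4], [-0.0, 0.2], [3.3, 0.2], [-0.9, -0.9]]
   (100, 75, 24) tri [564.3 306.   18.4]
```

```bash
cat > s4.py <<'E'
exec(open('s3.py').read().split("j=fit")[0])
jig[7]=((0,-50,47),[v(3,642,128),v(4,523,126)]); jig[6]=((0,50,47),[v(3,493,154),v(4,373,152)])
def fitz(pts,x0):
    def f(x):
        return np.ravel([proj(P[i],R.from_euler('z',x[2]).apply(X)+[x[0],x[1],0])[0]-(u,w) for X,o in pts for i,u,w in o])
    s=least_squares(f,x0,loss='soft_l1',x_scale=[100,100,.1]);print(np.round(s.x,3),np.round(f(s.x).reshape(-1,2),1).tolist());return s.x
j=fitz(jig,[550,-50,.18])
env.move_pose([j[0],j[1],201],down(j[2]+np.pi/2)); env.grip(40)
p=shot('wrist','pg1'); pickle.dump((j,p),open('pg1.pkl','wb'))
print(np.round(env.read_state()['q'],2));st()
# predicted pixels
for X in [(35,70,31),(-35,70,31),(-35,-70,31),(35,-70,31),(0,50,47),(0,-50,47),(0,22,73),(0,-22,73)]:
    print(X,np.round(proj(p,R.from_euler('z',j[2]).apply(X)+[j[0],j[1],0])[0],1))
cv2.imwrite('pics/pg1x.png',cv2.cvtColor(cv2.resize(p['image'][40:240,130:390],(780,600),interpolation=cv2.INTER_CUBIC),cv2.COLOR_RGB2BGR))
E
python3 s4.py
```

```text
[ 5.55775e+02 -5.48450e+01  1.77000e-01] [[-2.2, -0.5], [-3.1, -1.4], [-2.1, -1.3], [2.9, -2.1], [2.3, -1.4], [0.5, -1.7], [2.8, 0.3], [1.7, 1.6], [1.1, 1.2], [-0.9, 0.4], [-0.3, -0.8], [-0.8, -0.8], [1.9, 1.0], [-0.5, 2.4], [-2.4, -0.5], [0.1, -0.2], [-0.7, 0.3], [-1.8, -0.1], [1.6, 0.4], [-1.0, 1.5], [3.9, -0.5], [0.4, -0.2], [0.7, 1.6], [-1.3, 2.2], [-0.7, 0.7]]
[-0.21  0.41  1.53  0.    1.2  -0.38]
t 23.62 [555.8 -54.9 201. ] w 40.4 g 0.0 F [ 0.3 -1.2 -0.1]
(35, 70, 31) [284.7 117.2]
(-35, 70, 31) [220.6 117.2]
(-35, -70, 31) [223.6 236.9]
(35, -70, 31) [281.6 236.8]
(0, 50, 47) [252.7 136.8]
(0, -50, 47) [252.7 226. ]
(0, 22, 73) [252.8 167.1]
(0, -22, 73) [252.8 209.3]
```

View pics/pg1x.png

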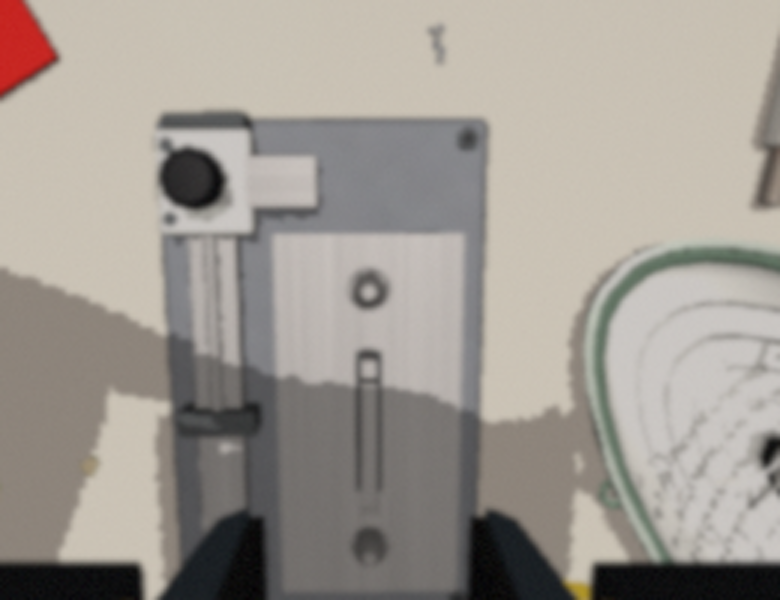

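Pin A shows at (253,136.7) full-frame against a predicted (252.7,136.8), and the plate corners are within 1 px, so the jig pose holds. Now the checked bracket goes to the tray.

```bash
cat > s5.py <<'E'
from h import *
import pickle
j,_=pickle.load(open('pg1.pkl','rb'))
print(env.move_straight([j[0],j[1],36],speed=150,contact_N=12))
env.grip(0,40); s=st()
env.move_straight([j[0],j[1],90],speed=80)
s=st()
if s['width']>3 :
    env.move_straight([j[0],j[1],150],speed=200)
    env.move_pose([469,225,120],down(np.pi+.054)); st()
    env.move_straight([469,225,30],speed=150)
    print(env.move_straight([469,225,13],speed=40,contact_N=6)); st()
    env.grip(40); st()
    env.move_straight([469,225,150],speed=200)
    p=shot('wrist','tray1')
    cv2.imwrite('pics/tray1x.png',cv2.cvtColor(cv2.resize(p['image'][:250],(800,390)),cv2.COLOR_RGB2BGR)); st()
E
python3 s5.py
```

```text
False
t 25.48 [555.9 -54.8  36.1] w 5.6 g 40.0 F [-0.5 -0.2  4. ]
t 26.31 [555.4 -54.8  89.6] w 6.0 g 40.0 F [-0.5 -0.5 -2.6]
t 27.89 [469.3 224.3 119.6] w 5.5 g 40.0 F [-0.1 -0.5 -3.5]
True
t 29.05 [469.1 225.   14.7] w 5.8 g 40.0 F [ 0.3  1.2 -1.4]
t 29.73 [469.  225.   14.9] w 39.8 g 0.0 F [0.1 0.9 0.9]
t 30.61 [468.3 224.8 148.8] w 40.1 g 0.0 F [-0. -0. -0.]
```

```bash
cat > s6.py <<'E'
from h import *
import pickle
env.move_pose([489,396.2,176],down(np.pi-.013))
p=shot('wrist','pg2'); pickle.dump(p,open('pg2.pkl','wb')); st()
cv2.imwrite('pics/pg2x.png',cv2.cvtColor(cv2.resize(p['image'][40:240,130:390],(780,600),interpolation=cv2.INTER_CUBIC),cv2.COLOR_RGB2BGR))
E
python3 s6.py
```

```text
t 31.39 [488.6 395.4 175. ] w 40.2 g 0.0 F [ 0.6 -0.5  0.2]
```

View pics/pg2x.png

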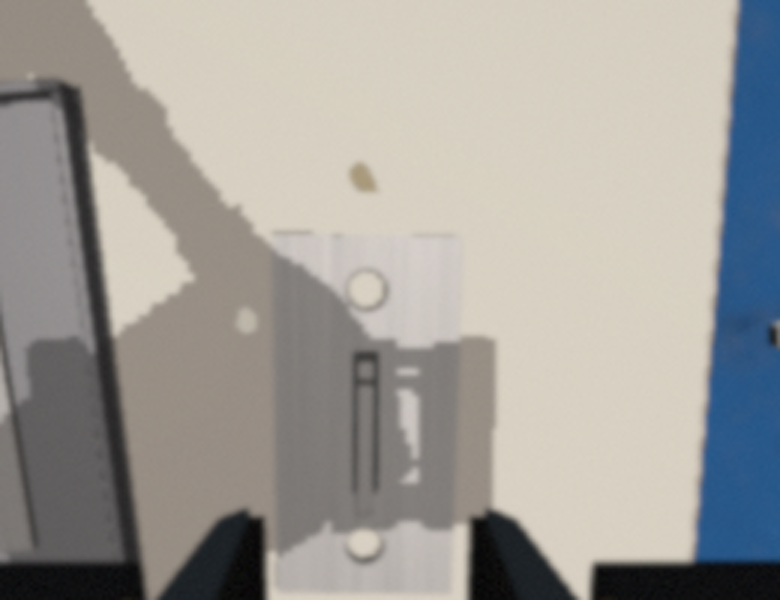

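View pics/tray1x.png

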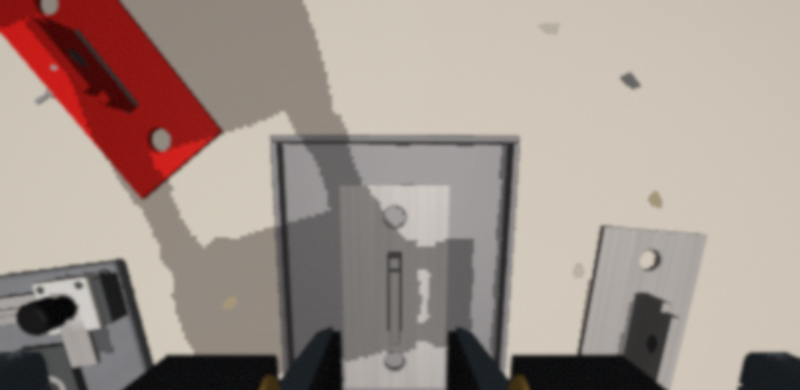

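```bash
cat > s7.py <<'E'
from h import *
import pickle
j,_=pickle.load(open('pg1.pkl','rb'))
print(env.move_straight([488.6,394.3,11],speed=130,contact_N=12)); st()
env.grip(0,40); st()
env.move_straight([488.6,394.3,150],speed=150); s=st()
if s['width']>3:
    env.move_pose([j[0],j[1],150],down(j[2]+np.pi/2))
    env.move_straight([j[0],j[1],66],speed=150); env.sleep(.3); st()
    print(env.move_straight([j[0],j[1],35.5],speed=30,contact_N=10)); st()
E
python3 s7.py
```

```text
False
t 32.81 [489.  394.6  11.7] w 40.1 g 0.0 F [-0.4  0.4  1. ]
t 33.42 [488.6 394.4  11.1] w 5.7 g 40.0 F [-0.3  0.9  1.4]
t 34.5 [488.1 394.  149. ] w 5.8 g 40.0 F [ 0.9  0.  -2.3]
t 37.17 [556.1 -54.9  66.7] w 5.5 g 40.0 F [ 0.1 -0.2 -2.1]
True
t 38.12 [555.6 -54.8  36.1] w 6.0 g 40.0 F [-1.  -0.4  7.3]
```

Seated at TCP z 36.1, the same height as the checked bracket's grasp. The tray picture shows the checked bracket flat inside the walls at (395,285), lug up. Next I release the new bracket and push the slide.

```bash
cat > s8.py <<'E'
from h import *
import pickle
j,_=pickle.load(open('pg1.pkl','rb'))
W=lambda x,y,z:(R.from_euler('z',j[2]).apply([x,y,0])+[j[0],j[1],z])
env.grip(40); st()
env.move_straight([j[0],j[1],150],speed=180); p=shot('wrist')
env.grip(0,10)
env.move_straight(W(-58,130,120),speed=200)
print(env.move_straight(W(-58,130,52),speed=130,contact_N=10)); env.sleep(.2);st()
print('touch',env.move_straight(W(-58,100,52),speed=50,contact_N=1.8)); st()
print('stop',env.move_straight(W(-58,38,52),speed=35,contact_N=14)); s=st()
print('jig y of TCP',R.from_euler('z',-j[2]).apply(np.array(s['eef_pos'])-[j[0],j[1],0]))
q=shot('wrist')
pickle.dump((p,q),open('sl.pkl','wb'))
f=lambda i:cv2.resize(i['image'],(400,300),interpolation=cv2.INTER_AREA)
cv2.imwrite('pics/sl.png',cv2.cvtColor(np.hstack([f(p),f(q)]),cv2.COLOR_RGB2BGR))
E
python3 s8.py
```

```text
t 38.81 [555.2 -54.7  35.6] w 40.1 g 0.0 F [-0.1 -0.2  0.1]
False
t 42.12 [476.3  62.8  52.7] w 0.6 g 0.0 F [-0.7  0.2  0.4]
touch True
t 42.55 [479.1  44.2  51.9] w 0.3 g 0.9 F [1.2 1.9 1.5]
stop True
t 44.09 [489.3 -13.1  51.8] w 0.3 g 6.5 F [ 2.4 12.5  2.9]
jig y of TCP [-58.11180441  52.85241423  51.81699774]
```

View pics/sl.png

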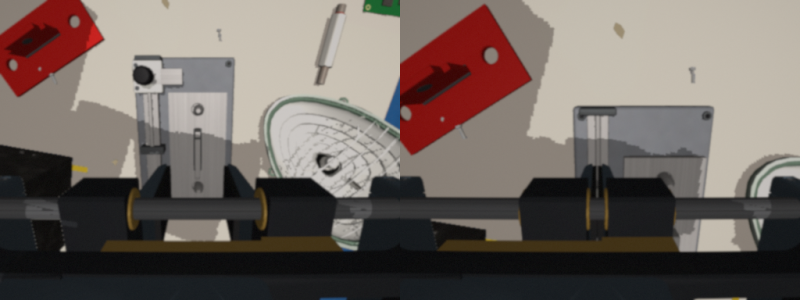

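The left half shows the new bracket on both pins, the slide home and the knob at (143,75). At the stop the TCP is at jig y 52.9 (54 expected) with 12.5 N, so the slide is on its end stop. Now lift to let it go.

```bash
cat > s9.py <<'E'
from h import *
import pickle
j,_=pickle.load(open('pg1.pkl','rb'))
e=np.array(env.read_state()['eef_pos'])
env.sleep(.15)
env.move_straight([e[0],e[1],150],speed=180);st()
env.move_pose([j[0],j[1],201],down(j[2]+np.pi/2)); env.grip(40); env.sleep(.3)
p=shot('wrist'); q=pickle.load(open('pg1.pkl','rb'))[1];st()
f=lambda i:cv2.resize(i['image'][40:240,130:390],(400,308),interpolation=cv2.INTER_CUBIC)
cv2.imwrite('pics/fin.png',cv2.cvtColor(np.hstack([f(q),f(p)]),cv2.COLOR_RGB2BGR))
E
python3 s9.py
```

```text
t 44.99 [488.7 -13.3 149.1] w 0.6 g 0.0 F [-0.5 -0.5  0. ]
t 46.55 [555.8 -54.8 201. ] w 40.0 g 0.0 F [ 0.1  0.4 -0.3]
```

View pics/fin.png

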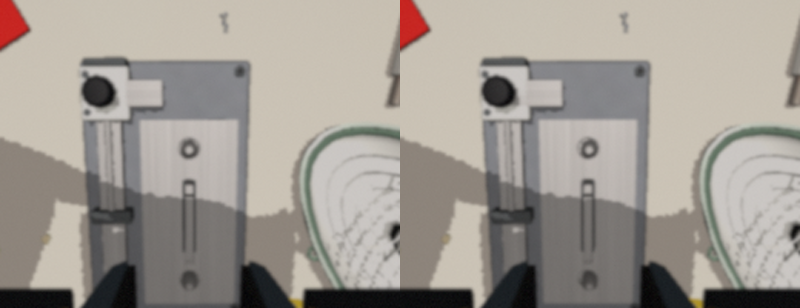

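The before and after views match: the bracket is on both pins, the knob is back home at (498,91), and the arm is clear.

```bash
python3 -c "
from rig import env
print(env.finish_job())"
```

```text
the job is handed in; nothing more can be done
None
```

I handed the job in at about 47 s of the 72 s limit: the checked bracket is flat in the tray, the new bracket is down on both pins, and the slide was pushed to its stop and is back home; no verdict was returned.

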